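# Show the eggshell sample to the lamp

## Robot

A 6-joint arm with a two-finger parallel gripper is mounted at the origin on the work surface. World frame = base frame: x ahead of the robot, y to its left, z up, the work surface at z = 0. Lengths are in m, angles in degrees, forces in N, time in s.
With the tool pointing down it reaches from about 0.3 to 0.75 m from the base axis. Payload 8.5 kg.
Tool frame: the origin (TCP) lies at the very end of the fingers, on their centre line; the grasp point (between the pads) lies 19 mm behind it; x points along the fingers, y is the direction in which the jaws open and shut, and the axes are right-handed (so a half turn about x gives the same grasp; the last joint's range is limited). The gripper opens to 85 mm and grips with 20 to 120 N. Pads are 22 mm wide; open, the fingers measure 114 mm over their backs; the gripper's body (76 mm by 85 mm) begins 54 mm behind the grasp point. The pads swing forward as they close: fully open they stand 13 mm farther back than shut.
Start: joints at [-75.991, 21.807, 74.336, -0, 83.858, -12.336], TCP at [0.244, -0.493, 0.201] pointing down, gripper open.
Joint ranges: [-178.18, 178.18], [-50.72, 133.34], [12.68, 142.11], [-81.47, 261.47], [9.98, 163.14], [-165.26, 165.26]. Speed limits (degrees/s): [136.94, 136.94, 180, 180, 180, 180].

## Interface

Orientations are given as a 3x3 rotation matrix whose columns are the frame's x, y, z axes.
In Python, from rig import sensors, cams, env gives the robot as it stands.
- The arm moves only by the shell command python3 -m crank 'ROWS' [FORCE]. ROWS is a JSON object of lists of equal length, an entry for each row: "hand": the closure in counts, from 0 (fully open) to 255 (shut); "translation": the shift along the tool's x, y, z in m, a list of three; "dr": the turn, a rotation vector about the tool's x, y, z in rad, a list of three. A call has 1 to 5 rows; each row is the pose to reach, as a shift and turn from the pose commanded when the call began, along the tool's axes at that moment; what a row does not reach only later rows make up. A row lasts 1/10 s, in which the tool goes at most 50 mm and 8.59 degrees, less where a joint would pass 70% of its speed; a pose out of reach is approached as far as the arm can. A call with a gripper value outside its range is refused whole. The fingers move at their own pace and stop on an object; FORCE is the grip in N (left out, the last holds). Time passes only in rows, so rows that repeat a pose let the fingers close. It gives the time, the measured TCP pose, the force and the opening at its end, in the units of the state.
- sensors.observe(): the state, without advancing time (a new reading comes with each control period).
- cams.get_image(name): name is "side" or "top"; returns (picture, depth): 420x560x3 uint8, blue, green, red; 420x560 float32, m along the optical axis (not along the pixel's ray), 0 where there is no reading.
- cams.calibration(name): a dict with "vertical_fov" (degrees; the focal length in pixels is half the picture's height over the tangent of half this angle, whatever the lens; pixels are square), "cx", "cy" (the principal point, pixels), "extrinsics" (4x4, takes a point from camera to world coordinates). Camera axes: x right, y down, z forward; pixel columns grow to the right and rows downward; lengths in m; the calibration is good to about 2 mm. A picture is of the moment at which its call begins. calibration takes no time and is no camera call.
- env.close_job(): hands the job in, once; it reports no verdict.
The state is a dict: "time_s": time; "q": joint angles; "qvel": joint speeds; "joint_efforts": joint torques, N m; "position": TCP position; "tool_rot": TCP orientation; "ft_force": force on the tool from outside, world axes, zero at the start; "wrist_torque": the same for the moment, N m; "grip_width": finger opening in m.
Only numpy, scipy, OpenCV 4.12 (cv2) and the standard library are available. Lean on these libraries where they do the work, as an engineer would, in place of code of your own. Each camera call takes 0.05 s, during which the arm holds its last target. There are 200 camera calls.

## Task

Lift the black flap of the sample case until it stands open by itself and leave it open, draw the ivory-capped eggshell sample plate up out of its slot, and present it to the inspection lamp: hold it upright about 15 cm in front of the lamp's disc, centred on it at the same height, with the ivory-inlaid face square to the light. Finish while still holding it there, steady; the plate must not touch the lamp, and the other two samples stay in their slots and everything else on the table stays where it is.

Things in the scene. Friction and masses are not known exactly. Their poses are not given: they have to be found in the camera images.
- case: dark wooden sample case fixed to the table, 160 (its x) x 222 (y) x 100 mm high, walls 6 mm; origin at the centre of its underside, -x is its front, towards the robot. Three slots run along its x, one sample plate in each (which colour is where varies)
- slots (a point): middle of the case's inner floor, 8 mm above the table. The slots are centred on the case's y = -50, 0 and +50 mm; each is 13 mm wide, 96 mm long, between cork ribs 30 mm high, so plates show 50 mm above the ribs and end 12 mm below the case's rim. A plate in its slot has the same axes as the case
- flap (a joint): angle of the black flap (160 x 222 x 8 mm, 0.2 kg) covering the case: 0 closed, grows as it opens up and away about the case's far (+x) upper rim, stops at 1.9 rad. A friction hinge (0.24 N m) keeps it at any angle; about 3 N at the grip moves it. At the start it is shut or slightly ajar
- flap_grip (a point): centre of the flap's grip, a brass disc on edge on a short stem, 32 mm in diameter, 14 mm thick along the case's y; the centre lies 26 mm above the flap's top face, 130 mm from the hinge, 30 mm from the front edge. Pinch it across its 14 mm from above; it turns between the fingers as the flap swings
- flap_hinge (a point): point on the hinge axis (axis along the case's y) at mid-width, 100 mm above the table, at the flap's underside
- ivory_plate: THE EGGSHELL SAMPLE TO PRESENT: loose lacquered plate on edge in a slot, about 80 g: 90 mm wide (its x), 10 mm thick (its y), 80 mm high (its z); black with an ivory top edge and ivory eggshell mosaic; origin at the middle of its lower edge; inlaid face looks along its -y, the other face is plain black
- ivory_plate_mid (a point): centre of the ivory-capped plate, 40 mm above its lower edge
- red_plate: sample to leave in its slot: loose lacquered plate on edge in a slot, about 80 g: 90 mm wide (its x), 10 mm thick (its y), 80 mm high (its z); black with a red top edge and red mosaic; origin at the middle of its lower edge; inlaid face looks along its -y, the other face is plain black
- green_plate: sample to leave in its slot: loose lacquered plate on edge in a slot, about 80 g: 90 mm wide (its x), 10 mm thick (its y), 80 mm high (its z); black with a green top edge and green mosaic; origin at the middle of its lower edge; inlaid face looks along its -y, the other face is plain black
- lamp: white inspection lamp fixed to the table on the robot's right: round foot 120 mm across, bent stem, upright round head 110 mm across whose pale lit disc shines level along the lamp's -x (roughly to the robot's left); origin on the table straight below the centre of the disc; the stem is on the +x side
- lamp_light (a point): centre of the lit disc, 200 mm above the table, on the axis of the light
- shell_bowl: loose white bowl with eggshell bits, 92 mm across, 40 mm high; origin under its centre
- lacquer_jar: loose amber jar, 64 mm across, 85 mm high; origin under its centre
- blue_tray: loose blue tray with shell bits, 100 x 140 x 28 mm; origin under its centre
- mug: loose white mug, 76 mm across plus handle, 85 mm high; origin under its centre
- red_tin: loose round red tin, 164 mm across, 69 mm high; origin under its centre
- brush: loose brush lying flat along its x; origin under its middle
There are look-alikes about, which are no part of the job. What is meant by the lamp is not pink or purple, and is the smaller of those in its own colour.

How it is judged (in metres and radians):
On the way, in this order (a step that is already met when the one before it is completed fails the run):
1. the flap is lifted up to stand open (past 75 degrees) (value of joint flap above 1.3 rad), for 0.2 s.
2. the ivory plate is drawn up clear of the case in the fingers (height (world z) of ivory_plate above 0.105 m and contact force between the fingers and ivory_plate above 1 N), for 0.2 s.
At the end, for the whole second after the job is handed in: Ivory plate held still in the fingers, clear of case and lamp: centre 90-210 mm before the disc, within 40 mm of its axis, upright within 0.2 rad, inlay facing the light within 0.25 rad; flap open over 1.2 rad; other samples and bystanders within 30 mm of their starts (x of ivory_plate_mid in the frame of lamp between -0.21 and -0.09 m and y of ivory_plate_mid in the frame of lamp between -0.04 and 0.04 m and z of ivory_plate_mid in the frame of lamp between 0.16 and 0.24 m and angle between the y axis of ivory_plate and the x axis of lamp, either way round below 0.25 rad and y of lamp_light in the frame of ivory_plate below -0.05 m and angle between ivory_plate's own z axis and vertical below 0.2 rad and linear speed of ivory_plate below 0.03 m/s and contact force between the fingers and ivory_plate above 1 N and contact force between ivory_plate and case below 0.1 N and contact force between ivory_plate and lamp below 0.1 N and value of joint flap above 1.2 rad and distance of each of red_plate, green_plate, shell_bowl, lacquer_jar, blue_tray, mug, red_tin, brush from where it was at the start of the episode below 0.03 m); the arm keeps its last pose, push and grip.
It fails at once if the plate touches the lamp (contact force between ivory_plate and lamp above 0.5 N).
It fails at once if another sample is pulled or knocked out of place (over 30 mm) (distance of any of red_plate, green_plate from where it was at the start of the episode above 0.03 m).
It fails at once if a bystander is shifted more than 30 mm (distance of any of shell_bowl, lacquer_jar, blue_tray, mug, red_tin, brush from where it was at the start of the episode above 0.03 m).
It also fails if it takes over 61 s, if anything falls off the work surface, if the arm or the gripper's body presses on something with over 40 N, if the wrist force passes 120 N, or if a joint passes its speed limit or range.

## Working session

There is one attempt and no reset: what is moved stays moved. The work goes in short steps, Python scripts to look and compute and a shell command to move; the robot and the scene stay as the last step left them, time stands still between calls to the robot, and variables do not carry over. Pictures are saved under pics/ and viewed, about 8 in all and at most 12, crops included, and the job is handed in when it is done.

```bash
mkdir -p pics; ls
cat > h.py <<'E'
import numpy as np,cv2
from rig import sensors,cams,env
def grab(n):
    im,d=cams.get_image(n); np.savez(f'pics/{n}.npz',im=im,d=d); return im,d
def K(n):
    c=cams.calibration(n); f=210/np.tan(np.radians(c["vertical_fov"])/2); return f,c["cx"],c["cy"],np.array(c["extrinsics"])
def world(n,d,u,v,w=0):
    f,cx,cy,E=K(n); u=np.asarray(u,float);v=np.asarray(v,float)
    z=d[v.astype(int),u.astype(int)]
    return (E@np.stack([(u-cx)/f*z,(v-cy)/f*z,z,np.ones_like(z)]))[:3].T
def pix(n,p):
    f,cx,cy,E=K(n); q=np.linalg.inv(E)@np.append(p,1); return q[0]/q[2]*f+cx,q[1]/q[2]*f+cy
E
python3 - <<'E'
from h import *
a=grab("top")[0];b=grab("side")[0]
cv2.imwrite('pics/t1.png',cv2.resize(a,(800,600)));cv2.imwrite('pics/s1.png',cv2.resize(b,(800,600)))
for n in("top","side"):print(K(n))
s=sensors.observe();print(s)
E
```

```text
pics
(np.float64(487.8748130415357), 285.0663172385795, 210.3105309929568, array([[ 0.01679436, -0.97598537,  0.21718773,  0.2357597 ],
       [-0.99985079, -0.01551507,  0.00759421,  0.00368174],
       [-0.00404215, -0.21728286, -0.97610031,  1.43781911],
       [ 0.        ,  0.        ,  0.        ,  1.        ]]))
(np.float64(416.6834280033047), 281.02024224324356, 205.5512064004598, array([[-2.43892850e-01, -6.16204309e-01,  7.48871502e-01,
        -4.29668421e-01],
       [-9.69802155e-01,  1.55158587e-01, -1.88174368e-01,
         2.30828613e-01],
       [-2.39987889e-04, -7.72151580e-01, -6.35438337e-01,
         9.41457888e-01],
       [ 0.00000000e+00,  0.00000000e+00,  0.00000000e+00,
         1.00000000e+00]]))
{'time_s': 0.1, 'q': array([-7.59910044e+01,  2.18361653e+01,  7.43790659e+01, -4.66990151e-04,
        8.38589760e+01, -1.23340812e+01]), 'qvel': array([-0.07718494, -0.08040544, -0.10417377, -0.07238905,  0.06680566,
        0.04298927]), 'joint_efforts': array([ 3.29498376e-03, -4.49223089e+01, -2.31654704e+01, -2.15485115e-04,
        3.68715686e-03, -6.54469758e-06]), 'position': array([ 0.24399463, -0.49257622,  0.20059051]), 'tool_rot': array([[-3.21387254e-04,  4.43745655e-01, -8.96152716e-01],
       [ 1.25467598e-03, -8.96151878e-01, -4.43745690e-01],
       [-9.99999161e-01, -1.26699550e-03, -2.68745222e-04]]), 'ft_force': array([-0.71565905, -0.73640243,  0.39502004]), 'wrist_torque': array([-0.03431483, -0.01453567, -0.01840351]), 'grip_width': 0.08557276460029849}
```

View pics/t1.png

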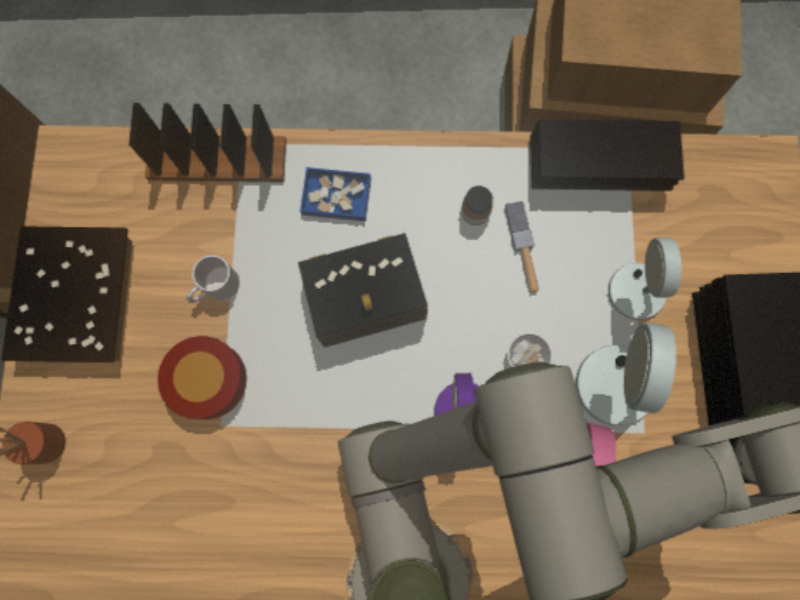

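View pics/s1.png

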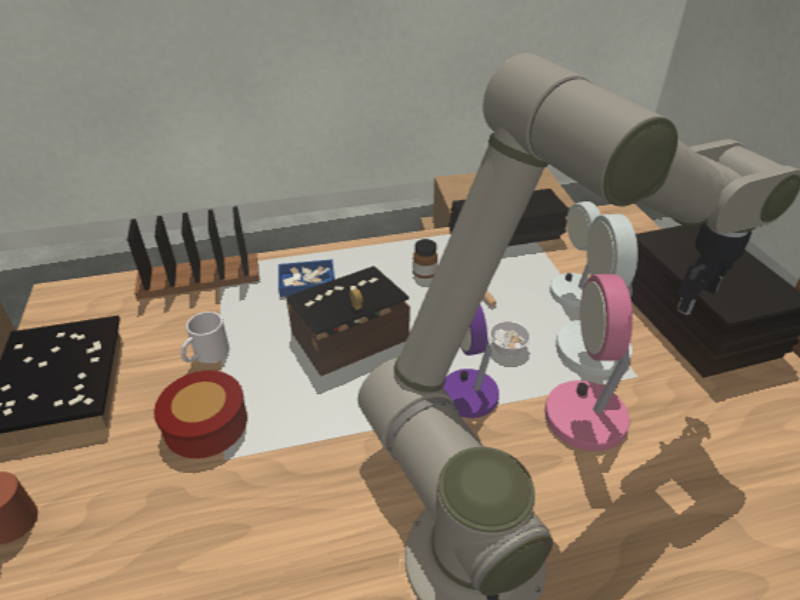

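The top view shows four lamps: small white (foot 637,290, head 660,268), large white (612,383), pink (600,440) and purple (455,400). I choose the small white one. The case is at (362,290), with its brass grip at (366,302). The shelf rack and the big black trays are look-alikes of the plates.

```bash
cat > m.py <<'E'
from h import *
def cloud(n):
    z=np.load(f'pics/{n}.npz');im,d=z['im'],z['d']
    v,u=np.mgrid[0:420,0:560];m=(d>0);P=world(n,d,u[m],v[m]);return P,im[m],u[m],v[m]
T,Tc,u,v=cloud("top");S,Sc,us,vs=cloud("side")
U,V=u/.7,v/.7
# case
m=(U>285)&(U<440)&(V>225)&(V<355)&(T[:,2]>.095)
P=T[m]; f=P[P[:,2]<.125]
A=np.c_[f[:,:2],np.ones(len(f))]
w=np.ones(len(f),bool)
for _ in range(5):
    c=np.linalg.lstsq(A[w],f[w,2],rcond=None)[0]; w=abs(A@c-f[:,2])<.004
print("flap plane",c,len(f),w.sum())
r=cv2.minAreaRect(f[w,:2].astype(np.float32));print("flap rect",r,cv2.boxPoints(r))
g=P[(P[:,2]-np.c_[P[:,:2],np.ones(len(P))]@c)>.012];print("grip",len(g),g.mean(0),g.max(0),g.min(0))
for n,Q,q in(("top",T,(U>600)&(U<690)&(V>230)&(V<325)),("side",S,(us/.7>540)&(us/.7<604)&(vs/.7>195)&(vs/.7<310))):
    R=Q[q]; h=R[(R[:,2]>.13)&(R[:,1]<-.3)]; fo=R[(R[:,2]<.04)&(R[:,2]>.006)]
    print(n,"head",len(h),h.min(0),h.max(0),h.mean(0)); print(cv2.minAreaRect(h[:,:2].astype(np.float32)))
    print(" foot",len(fo),cv2.minEnclosingCircle(fo[:,:2].astype(np.float32)) if len(fo) else 0)
E
python3 m.py
python3 - <<'E'
from h import *
a=np.load('pics/top.npz')['im'];b=np.load('pics/side.npz')['im']
x=cv2.resize(a[150:260,195:315],(400,367),interpolation=3);y=cv2.resize(a[150:310,400:490],(207,367),interpolation=3);z=cv2.resize(b[130:270,370:460],(236,367),interpolation=3)
cv2.imwrite('pics/c1.png',np.hstack([x,y,z])[:, :800])
E
```

```text
flap plane [-0.09529519 -0.02923515  0.17412448] 3876 3278
flap rect ((0.5635052919387817, 0.10349760949611664), (0.161776602268219, 0.22191891074180603), 16.694583892822266) [[ 0.45415115  0.18654332]
 [ 0.5179018  -0.02602165]
 [ 0.67285943  0.0204519 ]
 [ 0.6091088   0.23301688]]
grip 61 [0.51548582 0.08906845 0.16210901] [0.53161456 0.09977742 0.17105043] [0.50196213 0.08037546 0.15078233]
top head 949 [ 0.45401623 -0.47177757  0.14921022] [ 0.63461356 -0.38363275  0.30450966] [ 0.57231429 -0.44469042  0.22598574]
((0.538528561592102, -0.4411502182483673), (0.0630328357219696, 0.1941128969192505), 73.12191772460938)
 foot 1100 ((0.6188767552375793, -0.48320379853248596), 0.13579680025577545)
side head 952 [ 0.357317   -0.46828892  0.14360967] [ 0.63939645 -0.3660569   0.33402919] [ 0.50434118 -0.41164759  0.23657041]
((0.4929080009460449, -0.42104390263557434), (0.05218548700213432, 0.29154613614082336), 72.86459350585938)
 foot 528 ((0.6687945127487183, -0.49006882309913635), 0.15330687165260315)
```

View pics/c1.png

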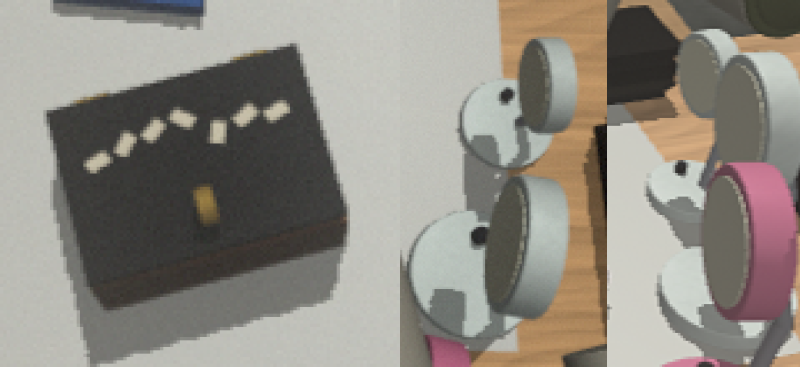

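The crop confirms two white lamps. The small one's head is at full-res cols 452-477, rows 167-208, with its face to the left. The flap is about 0.1 rad ajar, and the grip sits at the expected place. Next I fit the lamp's disc.

```bash
cat > lamp.py <<'E'
from m import *
print('---')
for n,Q,C,q in(("top",T,Tc,(u>448)&(u<480)&(v>163)&(v<211)),("side",S,Sc,(us>394)&(us<424)&(vs>138)&(vs<176))):
    R=Q[q];c=C[q].astype(int); k=(R[:,2]>.13)&(R[:,1]<-.33)&(R[:,0]>.5)&(R[:,2]<.28);R=R[k];c=c[k]
    print(n,len(R),R.min(0),R.max(0)); g=c.sum(1)
    for nm,s in(("face",(c[:,2]>=c[:,0])),("rim",(c[:,2]<c[:,0]))):
        X=R[s]; 
        if len(X)<20: print(nm,len(X));continue
        ctr=np.median(X,0); w=np.ones(len(X),bool)
        for _ in range(6):
            ctr=X[w].mean(0); nrm=np.linalg.svd(X[w]-ctr,full_matrices=False)[2][2]; w=abs((X-ctr)@nrm)<.006
        W=X[w]; print(nm,len(X),w.sum(),"ctr",ctr,"n",nrm*np.sign(nrm[1]),"range",W.min(0),W.max(0))
R=T[(u>425)&(u<475)&(v>183)&(v<224)&(T[:,2]<.035)&(T[:,2]>.008)];print("foot",R.min(0),R.max(0),cv2.minEnclosingCircle(R[:,:2].astype(np.float32)))
for a,b in((( 540,640),(380,600)),):
    pass
for nm,x0,x1,y0,y1 in(("purple",.25,.45,-.2,0),("large/pink",.2,.5,-.5,-.3)):
    R=S[(S[:,0]>x0)&(S[:,0]<x1)&(S[:,1]>y0)&(S[:,1]<y1)&(us/.7>440)&(us/.7<660)]; h=Sc[(S[:,0]>x0)&(S[:,0]<x1)&(S[:,1]>y0)&(S[:,1]<y1)&(us/.7>440)&(us/.7<660)]
    print(nm,len(R), np.percentile(R[:,2],[50,95,99]) if len(R) else 0)
E
python3 lamp.py | sed -n '/---/,$p'
```

```text
---
top 931 [ 0.52523569 -0.47177757  0.14921022] [ 0.63461356 -0.43400933  0.25938777]
face 670 496 ctr [ 0.5777156  -0.43831227  0.20893984] n [-0.05729266  0.99820264  0.01757977] range [ 0.52523569 -0.44700248  0.14921022] [ 0.63421939 -0.43400933  0.25862596]
rim 261 133 ctr [ 0.57255302 -0.45017974  0.24352132] n [-0.15030197  0.95049374  0.27197604] range [ 0.52550394 -0.46180277  0.18609942] [ 0.626163   -0.43834252  0.25938777]
side 521 [ 0.53763629 -0.46828892  0.14360967] [ 0.63939645 -0.43279754  0.25578084]
face 504 436 ctr [ 0.58136355 -0.4385683   0.20440967] n [-0.0422804   0.99902766  0.01249387] range [ 0.53763629 -0.44594959  0.14360967] [ 0.63939645 -0.43279754  0.25427232]
rim 17
foot [ 0.52087371 -0.53133909  0.00803082] [ 0.64235813 -0.4058975   0.03461479] ((0.5707405805587769, -0.46719375252723694), 0.07181219756603241)
purple 4814 [0.23383864 0.68222031 0.68451512]
large/pink 4704 [0.02301035 0.33522767 0.34221226]
```

```bash
cat > plan.py <<'E'
import sys,numpy as np
from scipy.spatial.transform import Rotation as Ro
from rig import sensors
# usage: plan.py x y z jaw_yaw_deg(angle of tool y) : tool down
x,y,z,a=map(float,sys.argv[1:5]); s=sensors.observe(); R=np.array(s['tool_rot']);a=np.radians(a)
ty=np.array([np.cos(a),np.sin(a),0]);tx=np.array([0,0,-1.]);G=np.c_[tx,ty,np.cross(tx,ty)]
print('t',s['time_s'],'pos',s['position'].round(4),'q',s['q'].round(1),'F',s['ft_force'].round(1),'w',round(s['grip_width'],4))
print('shift',(R.T@(np.array([x,y,z])-s['position'])).round(4),'dr',Ro.from_matrix(R.T@G).as_rotvec().round(4))
E
python3 -m crank '{"hand":[0,0,0,0,0],"translation":[[-0.05,0,0],[-0.1,0,0],[-0.15,0,0],[-0.2,0,0],[-0.22,0,0]],"dr":[[0,0,0],[0,0,0],[0,0,0],[0,0,0],[0,0,0]]}' 30
python3 plan.py .518 .09 .42 -73.3
```

```text
time_s: 0.6
position: [0.2441, -0.4928, 0.4258]
tool_rot: [[0.002, 0.444, -0.896], [-0.007, -0.896, -0.444], [-1.0, 0.007, 0.001]]
ft_force: [0.1, -0.4, 0.6]
grip_width: 0.0856
t 0.6 pos [ 0.2441 -0.4928  0.4258] q [-76.   19.3  42.2   0.  118.  -12.3] F [ 0.1 -0.4  0.6] w 0.0856
shift [ 0.0023 -0.4007 -0.5041] dr [ 0.1684  0.0009 -0.0069]
```

```bash
python3 -m crank '{"hand":[40,80,100,100,100],"translation":[[0,-0.03,-0.038],[0,-0.06,-0.076],[0,-0.09,-0.114],[0,-0.12,-0.152],[0,-0.15,-0.19]],"dr":[[0,0,0],[0.05,0,0],[0.1,0,0],[0.168,0,0],[0.168,0,0]]}'
python3 plan.py .518 .09 .42 -73.3
```

```text
time_s: 1.1
position: [0.3481, -0.2722, 0.4209]
tool_rot: [[-0.0, 0.285, -0.958], [0.0, -0.958, -0.285], [-1.0, -0.001, 0.0]]
ft_force: [0.5, 0.3, 1.1]
grip_width: 0.0514
t 1.1 pos [ 0.3481 -0.2722  0.4209] q [-53.5   6.8  59.8   0.  113.5  20. ] F [0.5 0.3 1.1] w 0.0514
shift [ 0.001  -0.2986 -0.2662] dr [-0.002   0.0001  0.0005]
```

```bash
python3 -m crank '{"hand":[100,100,100,100,100],"translation":[[0,-0.035,-0.031],[0,-0.07,-0.062],[0,-0.105,-0.093],[0,-0.14,-0.124],[0,-0.175,-0.155]],"dr":[[0,0,0],[0,0,0],[0,0,0],[0,0,0],[0,0,0]]}' >/dev/null
python3 -m crank '{"hand":[100,100,100,100,100],"translation":[[0,-0.035,-0.031],[0.03,-0.07,-0.062],[0.07,-0.105,-0.093],[0.11,-0.122,-0.109],[0.15,-0.123,-0.111]],"dr":[[0,0,0],[0,0,0],[0,0,0],[0,0,0],[0,0,0]]}'
python3 plan.py .518 .09 .24 -73.3
python3 - <<'E'
from h import *
a,d=grab("top");b,ds=grab("side")
G=np.array([.520,.0908,.147]);print(pix("top",G),pix("side",G))
x=cv2.resize(a[130:280,180:330],(400,400),interpolation=3);y=cv2.resize(b[160:280,190:310],(400,400),interpolation=3)
cv2.imwrite('pics/c2.png',np.hstack([x,y]))
E
```

```text
time_s: 2.1
position: [0.5174, 0.0901, 0.271]
tool_rot: [[0.002, 0.29, -0.957], [0.0, -0.957, -0.29], [-1.0, 0.0, -0.002]]
ft_force: [0.1, -0.5, -0.3]
grip_width: 0.0519
t 2.1 pos [0.5174 0.0901 0.271 ] q [-3.1 16.9 70.3  0.  92.7 70.1] F [ 0.1 -0.5 -0.3] w 0.0519
shift [ 0.031   0.0002 -0.0005] dr [ 0.0032 -0.0018 -0.0002]
(np.float64(256.6157942082407), np.float64(210.9402589917861)) (np.float64(248.94734752057255), np.float64(207.73983958431785))
```

View pics/c2.png

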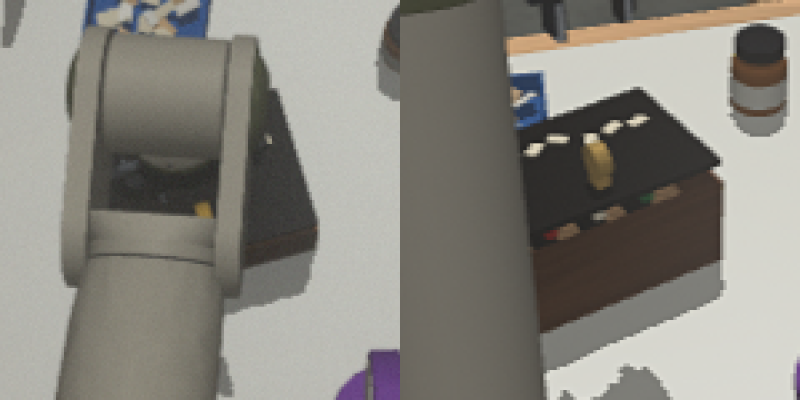

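The side crop shows the grip centre at (249,209), against my prediction of (249,208). The plates in order are red, ivory (middle slot) and green. I lower and pinch.

```bash
python3 -m crank '{"hand":[100,100,100,100,100],"translation":[[0.04,0,0],[0.08,0,0],[0.11,0,0],[0.13,0,0],[0.138,0,0]],"dr":[[0,0,0],[0,0,0],[0,0,0],[0,0,0],[0,0,0]]}'
python3 -m crank '{"hand":[255,255,255,255,255],"translation":[[0,0,0],[0,0,0],[0,0,0],[0,0,0],[0,0,0]],"dr":[[0,0,0],[0,0,0],[0,0,0],[0,0,0],[0,0,0]]}' 30
python3 plan.py .518 .09 .131 -73.3
python3 - <<'E'
import numpy as np
for th in np.arange(.1,1.71,.1): print(round(th,1),(-.13*np.cos(th)+.034*np.sin(th)).round(3),(.1+.13*np.sin(th)+.034*np.cos(th)-.016).round(3),end=' | ')
E
```

```text
time_s: 2.7
position: [0.5174, 0.0868, 0.1348]
tool_rot: [[0.0, 0.287, -0.958], [-0.0, -0.958, -0.287], [-1.0, 0.0, -0.0]]
ft_force: [0.6, -0.1, -0.3]
grip_width: 0.0523
time_s: 3.2
position: [0.5169, 0.0876, 0.1348]
tool_rot: [[0.001, 0.288, -0.958], [-0.0, -0.958, -0.288], [-1.0, 0.0, -0.001]]
ft_force: [-0.5, -0.7, -0.3]
grip_width: 0.0001
t 3.2 pos [0.5169 0.0876 0.1348] q [-3.3 22.6 84.8  0.  72.5 69.9] F [-0.5 -0.7 -0.3] w 0.0001
shift [ 0.0038 -0.002  -0.0017] dr [ 0.0004 -0.0009 -0.0003]
0.1 -0.126 0.131 | 0.2 -0.121 0.143 | 0.3 -0.114 0.155 | 0.4 -0.106 0.166 | 0.5 -0.098 0.176 | 0.6 -0.088 0.185 | 0.7 -0.078 0.194 | 0.8 -0.066 0.201 | 0.9 -0.054 0.207 | 1.0 -0.042 0.212 | 1.1 -0.029 0.215 | 1.2 -0.015 0.217 | 1.3 -0.002 0.218 | 1.4 0.011 0.218 | 1.5 0.025 0.216 | 1.6 0.038 0.213 | 1.7 0.05 0.209 |
```

The fingers closed on nothing, so I look again.

Run:
```python
from h import *
b,ds=grab("side");a,d=grab("top")
s=sensors.observe();p=s['position'];print(pix("side",p),pix("side",p+[0,0,.019]),pix("top",p))
y=cv2.resize(b[160:260,210:310],(500,500),interpolation=3);x=cv2.resize(a[160:260,210:270],(300,500),interpolation=3)
cv2.imwrite('pics/c3.png',np.hstack([y,x]))
```

```text
(np.float64(250.3974612898567), np.float64(211.42623203586726)) (np.float64(250.09688824336712), np.float64(206.53919042234202)) (np.float64(258.0225888148902), np.float64(213.08809122871287))
```

View pics/c3.png

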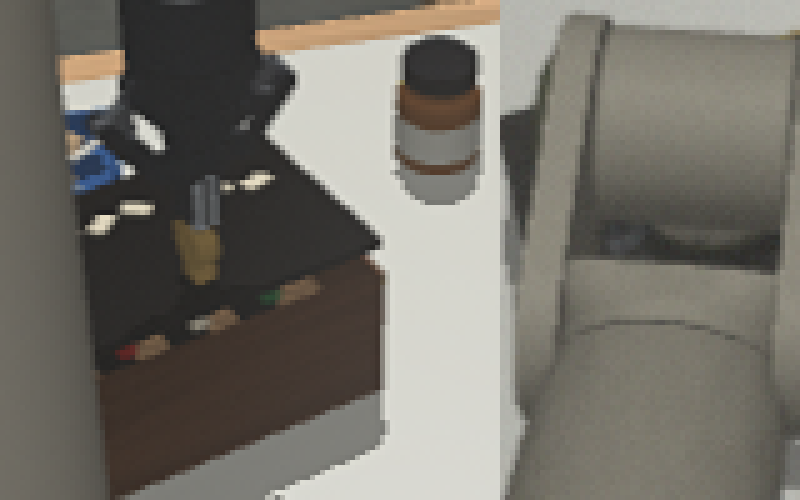

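Run:
```python
from h import *
z=np.load('pics/side.npz');im,d=z['im'].astype(int),z['d']
np.set_printoptions(precision=4,suppress=True)
for r in (195,198,201,203,205,207,209,211,213,215):
    print(r,[ (c,im[r,c].tolist(),world("side",d,[c],[r])[0].round(3).tolist()) for c in (248,251)])
v,u=np.mgrid[0:420,0:560]
m=(u>230)&(u<290)&(v>190)&(v<232)&(im.sum(2)<130);P=world("side",d,u[m],v[m]);P=P[(P[:,2]>.09)&(P[:,2]<.135)]
A=np.c_[P[:,:2],np.ones(len(P))];w=np.ones(len(P),bool)
for _ in range(6): c=np.linalg.lstsq(A[w],P[w,2],rcond=None)[0];w=abs(A@c-P[:,2])<.004
print(c,len(P),w.sum())
```

```text
195 [(248, [43, 42, 43], [0.503, 0.094, 0.209]), (251, [85, 84, 82], [0.51, 0.084, 0.201])]
198 [(248, [76, 75, 73], [0.51, 0.093, 0.192]), (251, [69, 68, 68], [0.507, 0.085, 0.193])]
201 [(248, [64, 63, 62], [0.509, 0.094, 0.182]), (251, [67, 66, 65], [0.504, 0.086, 0.185])]
203 [(248, [55, 53, 53], [0.508, 0.094, 0.176]), (251, [66, 65, 65], [0.506, 0.086, 0.176])]
205 [(248, [81, 89, 93], [0.513, 0.094, 0.164]), (251, [88, 89, 89], [0.506, 0.086, 0.168])]
207 [(248, [54, 84, 100], [0.511, 0.095, 0.158]), (251, [59, 93, 111], [0.507, 0.087, 0.16])]
209 [(248, [52, 77, 90], [0.509, 0.095, 0.152]), (251, [58, 89, 106], [0.506, 0.087, 0.152])]
211 [(248, [52, 78, 91], [0.511, 0.096, 0.143]), (251, [56, 85, 99], [0.504, 0.088, 0.146])]
213 [(248, [54, 80, 93], [0.511, 0.096, 0.135]), (251, [59, 89, 106], [0.505, 0.088, 0.138])]
215 [(248, [49, 72, 85], [0.515, 0.096, 0.124]), (251, [59, 91, 109], [0.512, 0.087, 0.124])]
[-0.1051 -0.017   0.1776] 387 367
```

Run:
```python
from h import *
p=np.array([.244,-.4926,.2006]);y=np.array([.444,-.896,0])
im=cv2.imread('pics/s1.png');
for k in(-.05,0,.05):
  for h in (0,.013,.045):
    q=np.array(pix("side",p+k*y+[0,0,h]))/.7; print(k,h,q.round(1)); cv2.circle(im,tuple(int(round(t)) for t in q),1,(0,0,255) if h==0 else (0,255,0) if h<.02 else (255,0,0),-1)
cv2.imwrite('pics/c4.png',cv2.resize(im[200:340,640:800],(800,600)[:2] and (686,600),interpolation=cv2.INTER_CUBIC))
```

```text
-0.05 0 [675.1 329.4]
-0.05 0.013 [677.2 324.2]
-0.05 0.045 [682.5 310.9]
0 0 [689.3 317.6]
0 0.013 [691.5 312.3]
0 0.045 [696.9 299.1]
0.05 0 [702.9 306.2]
0.05 0.013 [705.1 301. ]
0.05 0.045 [710.7 287.9]
```

View pics/c4.png

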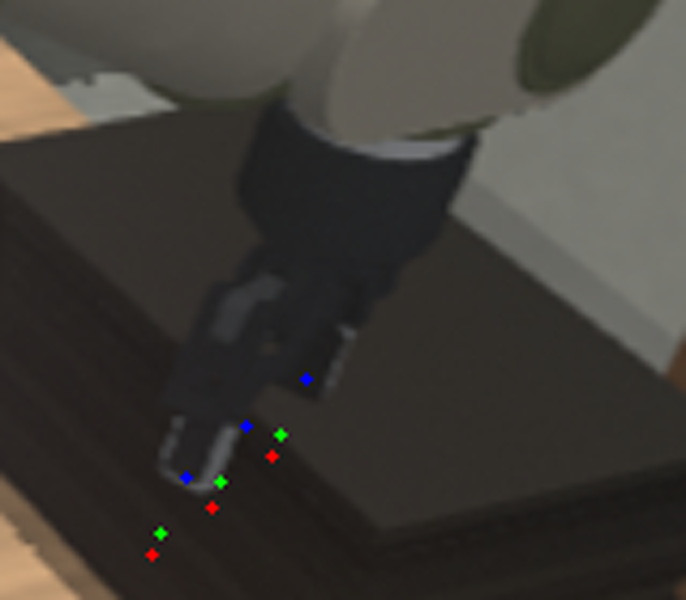

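The fingers hover just above the disc. Both pictures put the real fingertips about 30 mm short of the reported TCP (tip at z≈0.166 where 0.135 is reported). I correct by 30 mm along the tool from here on, then open, lower and pinch.

```bash
python3 -m crank '{"hand":[100,100,100,100,100],"translation":[[0,0,0],[0,0,0],[0,0,0],[0.015,0,0],[0.033,0,0]],"dr":[[0,0,0],[0,0,0],[0,0,0],[0,0,0],[0,0,0]]}'
python3 -m crank '{"hand":[100,255,255,255,255],"translation":[[0,0,0],[0,0,0],[0,0,0],[0,0,0],[0,0,0]],"dr":[[0,0,0],[0,0,0],[0,0,0],[0,0,0],[0,0,0]]}' 30
```

```text
time_s: 3.8
position: [0.5171, 0.0876, 0.1013]
tool_rot: [[0.002, 0.288, -0.958], [-0.0, -0.958, -0.288], [-1.0, 0.001, -0.002]]
ft_force: [-0.2, 0.1, 0.0]
grip_width: 0.052
time_s: 4.3
position: [0.5166, 0.0887, 0.1019]
tool_rot: [[0.001, 0.288, -0.958], [0.002, -0.958, -0.288], [-1.0, -0.002, -0.001]]
ft_force: [-1.7, 6.4, -0.1]
grip_width: 0.0134
```

```bash
python3 -m crank '{"hand":[255,255,255,255,255],"translation":[[-0.012,0,-0.005],[-0.024,0,-0.012],[-0.035,0,-0.020],[-0.045,0,-0.028],[-0.054,0,-0.038]],"dr":[[0,0,0],[0,0,0],[0,0,0],[0,0,0],[0,0,0]]}'
python3 -m crank '{"hand":[255,255,255,255,255],"translation":[[-0.009,0,-0.010],[-0.016,0,-0.022],[-0.022,0,-0.034],[-0.027,0,-0.046],[-0.030,0,-0.059]],"dr":[[0,0,0],[0,0,0],[0,0,0],[0,0,0],[0,0,0]]}'
```

```text
time_s: 4.8
position: [0.5516, 0.0993, 0.1552]
tool_rot: [[-0.004, 0.288, -0.958], [0.001, -0.958, -0.288], [-1.0, -0.002, 0.004]]
ft_force: [-3.7, 2.0, -5.9]
grip_width: 0.0133
time_s: 5.3
position: [0.6083, 0.1165, 0.1858]
tool_rot: [[-0.004, 0.288, -0.957], [0.001, -0.957, -0.288], [-1.0, -0.002, 0.003]]
ft_force: [-5.9, 3.4, 2.2]
grip_width: 0.0136
```

```bash
python3 -m crank '{"hand":[255,255,255,255,255],"translation":[[-0.002,0,-0.014],[-0.003,0,-0.027],[-0.003,0,-0.040],[-0.001,0,-0.054],[0.002,0,-0.067]],"dr":[[0,0,0],[0,0,0],[0,0,0],[0,0,0],[0,0,0]]}'
python3 -m crank '{"hand":[255,255,255,100,100],"translation":[[0,0,0],[0,0,0],[0,0,0],[0,0,0],[0,0,0]],"dr":[[0,0,0],[0,0,0],[0,0,0],[0,0,0],[0,0,0]]}'
python3 - <<'E'
from h import *
b,ds=grab("side")
cv2.imwrite('pics/c5.png',cv2.resize(b[130:280,190:390],(800,600),interpolation=3))
E
```

```text
time_s: 5.8
position: [0.6734, 0.1361, 0.1847]
tool_rot: [[-0.0, 0.289, -0.957], [0.001, -0.957, -0.289], [-1.0, -0.001, -0.0]]
ft_force: [-5.1, 3.3, 4.9]
grip_width: 0.0133
time_s: 6.3
position: [0.6738, 0.1346, 0.1836]
tool_rot: [[0.0, 0.288, -0.958], [-0.0, -0.958, -0.288], [-1.0, 0.0, -0.0]]
ft_force: [-0.1, -0.1, 0.4]
grip_width: 0.0418
```

View pics/c5.png

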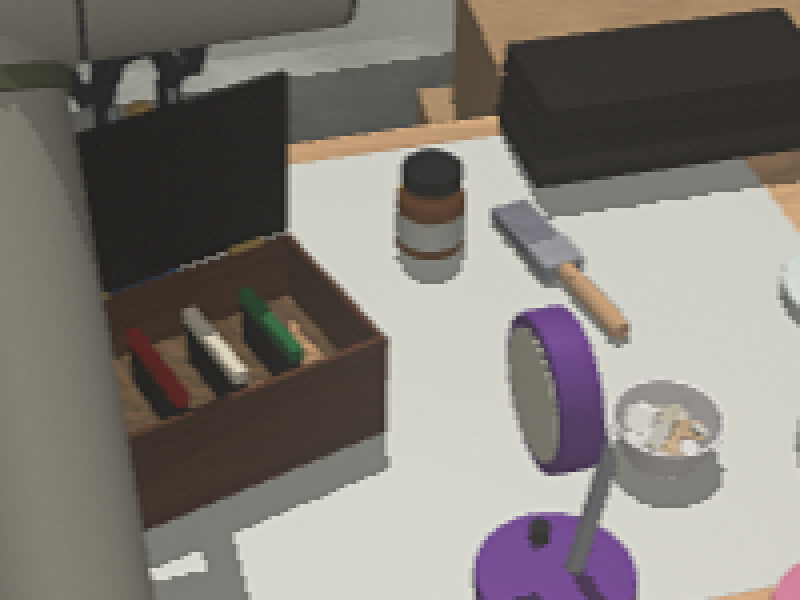

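The flap stands open by itself. The ivory plate is in the middle slot at about (244,217) in the side picture. I back straight up and measure its top edge.

```bash
python3 -m crank '{"hand":[110,130,140,150,150],"translation":[[0,0,0],[-0.03,0,0],[-0.07,0,0],[-0.11,0,0],[-0.13,0,0]],"dr":[[0,0,0],[0,0,0],[0,0,0],[0,0,0],[0,0,0]]}'
python3 - <<'E'
from h import *
z=np.load('pics/side.npz');im,d=z['im'].astype(int),z['d']
v,u=np.mgrid[0:420,0:560]
m=(u>233)&(u<256)&(v>204)&(v<230)&(im.min(2)>110);P=world("side",d,u[m],v[m]);k=(P[:,2]>.07)&(P[:,2]<.1);P=P[k]
print(len(P),P.mean(0),cv2.minAreaRect(P[:,:2].astype(np.float32)))
print(pix("side",[.5644,.104,.088]))
E
python3 plan.py .564 .103 .30 -73.3
```

```text
time_s: 6.85
position: [0.674, 0.1346, 0.3175]
tool_rot: [[0.006, 0.287, -0.958], [0.0, -0.958, -0.287], [-1.0, 0.002, -0.005]]
ft_force: [0.9, -0.4, 0.1]
grip_width: 0.0352
52 [0.54570708 0.09957647 0.08685056] ((0.5604211688041687, 0.10329388827085495), (0.08763067424297333, 0.012375997379422188), 14.26144790649414)
(np.float64(243.10945521425694), np.float64(214.06252062679232))
t 6.85 pos [0.674  0.1346 0.3175] q [  1.5  35.5  32.2  -0.  112.   74.7] F [ 0.9 -0.4  0.1] w 0.0352
shift [ 0.0169 -0.0013  0.1145] dr [ 0.0001 -0.0054 -0.0016]
```

```bash
python3 -m crank '{"hand":[150,150,150,150,150],"translation":[[0,-0.001,0.04],[0,-0.001,0.08],[0.017,-0.001,0.114],[0.06,-0.001,0.115],[0.1,-0.001,0.115]],"dr":[[0,0,0],[0,0,0],[0,0,0],[0,0,0],[0,0,0]]}'
python3 plan.py .562 .1035 .02 -73.3
python3 - <<'E'
from h import *
b,ds=grab("side")
cv2.imwrite('pics/c6.png',cv2.resize(b[130:250,190:330],(700,600),interpolation=3))
E
```

```text
time_s: 7.35
position: [0.5626, 0.1023, 0.2133]
tool_rot: [[0.003, 0.287, -0.958], [-0.0, -0.958, -0.287], [-1.0, 0.001, -0.003]]
ft_force: [2.0, -0.2, -0.9]
grip_width: 0.0353
t 7.35 pos [0.5626 0.1023 0.2133] q [-1.5 23.5 69.6 -0.  86.8 71.8] F [ 2.  -0.2 -0.9] w 0.0353
shift [ 0.1933 -0.0014  0.0007] dr [-0.0002 -0.0026 -0.0009]
```

View pics/c6.png

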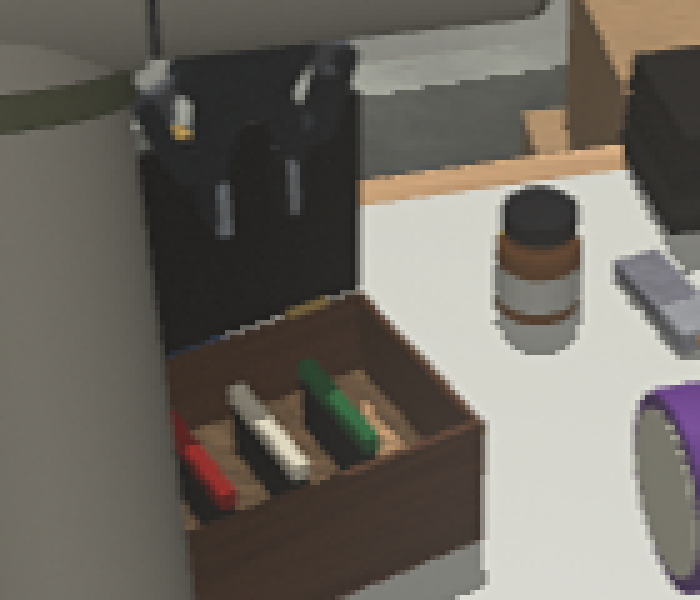

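The fingers, at crop (225-293, 215), are centred over the ivory plate at (268,432), with red and green to either side. I descend and watch the force.

```bash
python3 -m crank '{"hand":[150,150,150,150,150],"translation":[[0.04,-0.001,0],[0.08,-0.001,0],[0.12,-0.001,0],[0.14,-0.001,0],[0.16,-0.001,0]],"dr":[[0,0,0],[0,0,0],[0,0,0],[0,0,0],[0,0,0]]}'
python3 -m crank '{"hand":[150,150,150,150,150],"translation":[[0.01,0,0],[0.02,0,0],[0.028,0,0],[0.033,0,0],[0.033,0,0]],"dr":[[0,0,0],[0,0,0],[0,0,0],[0,0,0],[0,0,0]]}'
python3 -m crank '{"hand":[255,255,255,255,255],"translation":[[0,0,0],[0,0,0],[0,0,0],[0,0,0],[0,0,0]],"dr":[[0,0,0],[0,0,0],[0,0,0],[0,0,0],[0,0,0]]}' 40
```

```text
time_s: 7.9
position: [0.5635, 0.1035, 0.0528]
tool_rot: [[-0.0, 0.288, -0.958], [-0.0, -0.958, -0.288], [-1.0, -0.0, 0.0]]
ft_force: [0.4, 0.2, -0.1]
grip_width: 0.0349
time_s: 8.4
position: [0.563, 0.1036, 0.0201]
tool_rot: [[-0.0, 0.288, -0.958], [-0.0, -0.958, -0.288], [-1.0, -0.0, 0.0]]
ft_force: [-1.1, 1.0, 0.2]
grip_width: 0.0352
time_s: 8.9
position: [0.5634, 0.1037, 0.0208]
tool_rot: [[0.001, 0.288, -0.958], [0.0, -0.958, -0.288], [-1.0, 0.0, -0.001]]
ft_force: [-0.4, 0.7, 5.6]
grip_width: 0.0096
```

```bash
python3 -m crank '{"hand":[255,255,255,255,255],"translation":[[-0.01,0,0],[-0.03,0,0],[-0.055,0,0],[-0.085,0,0],[-0.115,0,0]],"dr":[[0,0,0],[0,0,0],[0,0,0],[0,0,0],[0,0,0]]}'
python3 -m crank '{"hand":[255,255,255,255,255],"translation":[[-0.03,0,0],[-0.055,0,0],[-0.07,0,0],[-0.075,0,0],[-0.075,0,0]],"dr":[[0,0,0],[0,0,0],[0,0,0],[0,0,0],[0,0,0]]}'
python3 - <<'E'
from h import *
b,ds=grab("side")
cv2.imwrite('pics/c7.png',cv2.resize(b[110:250,190:350],(800,700),interpolation=3)[:600])
s=sensors.observe();p=s['position'];
for h in(.032+.032+.0,):pass
print(pix("side",p-[0,0,.013]),pix("side",p+[0,0,.067]))
E
python3 plan.py .5725 -.288 .173 -87.1
```

```text
time_s: 9.4
position: [0.5626, 0.1036, 0.1366]
tool_rot: [[-0.001, 0.288, -0.958], [-0.0, -0.958, -0.288], [-1.0, -0.0, 0.001]]
ft_force: [-0.0, 0.4, -1.3]
grip_width: 0.0098
time_s: 9.9
position: [0.5629, 0.1036, 0.2105]
tool_rot: [[0.0, 0.288, -0.958], [-0.0, -0.958, -0.288], [-1.0, 0.0, -0.0]]
ft_force: [0.5, -0.0, -1.3]
grip_width: 0.0093
(np.float64(241.21782994079348), np.float64(186.68871957488278)) (np.float64(239.51011520588463), np.float64(164.24409352528733))
t 9.95 pos [0.5627 0.1036 0.2097] q [-1.4 23.8 69.7 -0.  86.5 71.9] F [-0.4 -0.7 -1.4] w 0.0095
shift [0.0367 0.3779 0.1032] dr [2.412e-01 1.000e-03 2.000e-04]
```

View pics/c7.png

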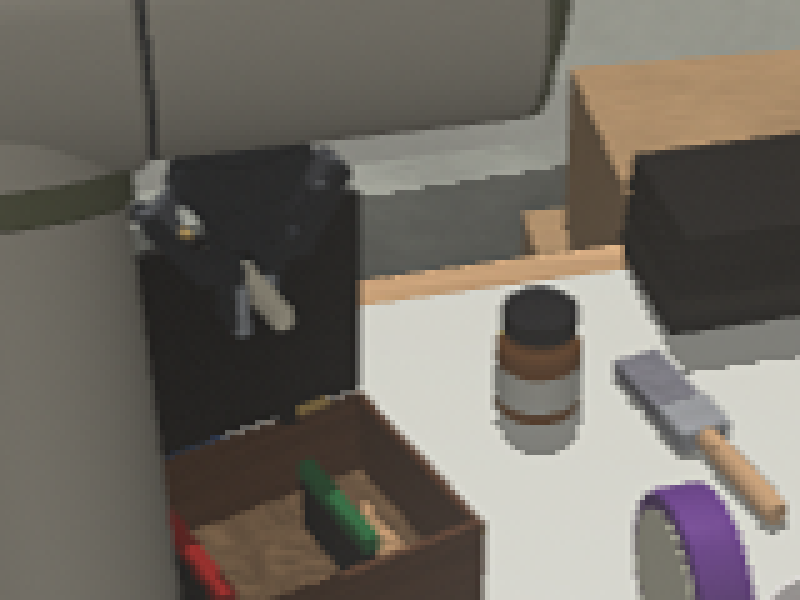

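The ivory plate is up in the fingers (crop 270,295), and red and green are still in place. I carry it to the lamp.

```bash
python3 -m crank '{"hand":[255,255,255,255,255],"translation":[[0,0.015,0.004],[0,0.045,0.012],[0,0.085,0.023],[0,0.125,0.034],[0,0.165,0.045]],"dr":[[0.03,0,0],[0.08,0,0],[0.13,0,0],[0.19,0,0],[0.241,0,0]]}'
python3 plan.py .5725 -.288 .173 -87.1
```

```text
time_s: 10.45
position: [0.5667, -0.0697, 0.2093]
tool_rot: [[-0.002, 0.047, -0.999], [0.0, -0.999, -0.047], [-1.0, -0.0, 0.002]]
ft_force: [0.5, -0.1, -2.1]
grip_width: 0.0094
t 10.45 pos [ 0.5667 -0.0697  0.2093] q [-18.9  23.7  69.9  -0.   86.5  68.4] F [ 0.5 -0.1 -2.1] w 0.0094
shift [0.0362 0.2183 0.0044] dr [-0.0036  0.0018  0.0005]
```

```bash
python3 -m crank '{"hand":[255,255,255,255,255],"translation":[[0,0.04,0.001],[0,0.08,0.002],[0,0.12,0.003],[0.01,0.15,0.004],[0.02,0.175,0.004]],"dr":[[0,0,0],[0,0,0],[0,0,0],[0,0,0],[0,0,0]]}' >/dev/null
python3 -m crank '{"hand":[255,255,255,255,255],"translation":[[0.005,0.015,0],[0.01,0.03,0],[0.016,0.043,0],[0.016,0.043,0],[0.016,0.043,0]],"dr":[[0,0,0],[0,0,0],[0,0,0],[0,0,0],[0,0,0]]}'
python3 plan.py .5725 -.288 .173 -87.1
python3 - <<'E'
from h import *
a,d=grab("top");b,ds=grab("side")
for n in("top","side"): print(n,pix(n,[.5725,-.288,.2]),pix(n,[.5725,-.288,.24]),pix(n,[.58,-.438,.2]))
y=cv2.resize(b[90:300,280:490],(400,400),interpolation=3);x=cv2.resize(a[110:310,300:500],(400,400),interpolation=3)
cv2.imwrite('pics/c8.png',np.hstack([y,x]))
E
```

```text
time_s: 11.45
position: [0.5746, -0.2848, 0.1743]
tool_rot: [[-0.0, 0.051, -0.999], [0.0, -0.999, -0.051], [-1.0, -0.0, 0.0]]
ft_force: [0.2, 0.5, -1.4]
grip_width: 0.0098
t 11.45 pos [ 0.5746 -0.2848  0.1743] q [-36.9  32.2  61.1   0.   86.8  50.1] F [ 0.2  0.5 -1.4] w 0.0098
shift [0.0013 0.0031 0.0022] dr [0.0004 0.     0.0003]
top (np.float64(400.3634763053638), np.float64(189.26801433672972)) (np.float64(403.9299120749528), np.float64(185.18624097565876)) (np.float64(457.5474747953509), np.float64(187.37259035510186))
side (np.float64(362.7973166302561), np.float64(165.90561430112587)) (np.float64(364.40071530448284), np.float64(155.18002098159468)) (np.float64(404.98526731784335), np.float64(158.30701906083908))
```

View pics/c8.png

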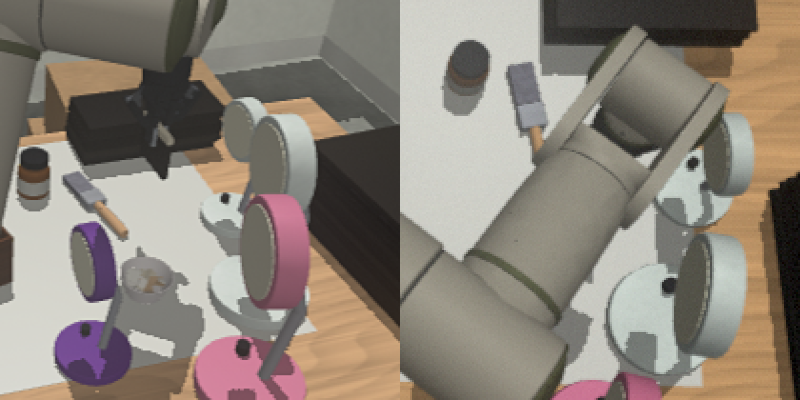

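Side crop: the plate hangs upright at about (163,155), before the small white lamp's head at (243,130), clear of both lamps. I check its position numerically by depth.

Run:
```python
from h import *
z=np.load('pics/side.npz');im,d=z['im'].astype(int),z['d']
v,u=np.mgrid[0:420,0:560]
m=(u>350)&(u<380)&(v>145)&(v<190);P=world("side",d,u[m],v[m]);C=im[m]
k=(P[:,0]>.5)&(P[:,0]<.65)&(P[:,1]>-.34)&(P[:,1]<-.23)&(P[:,2]>.14)&(P[:,2]<.26);P=P[k];C=C[k]
b=C.min(1)>85; iv=b&(P[:,2]>.22)
print("all",len(P),P.min(0),P.max(0)); print("ivory top",iv.sum(),P[iv].min(0),P[iv].max(0),P[iv].mean(0))
dk=P[(P[:,2]<.21)];print("low",len(dk),dk.min(0),dk.max(0),dk.mean(0)); print(np.polyfit(dk[:,2],dk[:,1],1),np.polyfit(dk[:,2],dk[:,0],1))
print(pix("side",[.5275,-.286,.16]),pix("side",[.5275,-.286,.24]))
print("flap pts", world("side",d,[262,255],[160,160]))
```

```text
all 469 [ 0.52582662 -0.3263312   0.15897421] [ 0.61816281 -0.24488348  0.25998229]
ivory top 62 [ 0.52773365 -0.29388286  0.22454001] [ 0.61513261 -0.27384738  0.24820171] [ 0.55179765 -0.28309924  0.23730636]
low 195 [ 0.52582662 -0.29140089  0.15897421] [ 0.61816281 -0.27181506  0.20945482] [ 0.5635085  -0.28121645  0.1843976 ]
[ 0.00059707 -0.28132655] [-0.20746244  0.60176407]
(np.float64(366.2132633611272), np.float64(184.3778548356288)) (np.float64(369.6446416513534), np.float64(163.09183648654175))
flap pts [[0.2774414  0.09334285 0.47053083]
 [0.28729931 0.10616162 0.466322  ]]
```

```bash
python3 -m crank '{"hand":[255,255,255,255,255],"translation":[[0,0,0],[0,0,0],[0,0,0],[0,0,0],[0,0,0]],"dr":[[0,0,0],[0,0,0],[0,0,0],[0,0,0],[0,0,0]]}' && python3 -c "
from rig import env;print(env.close_job())"
```

```text
time_s: 12.05
position: [0.5745, -0.2852, 0.1743]
tool_rot: [[0.0, 0.051, -0.999], [-0.0, -0.999, -0.051], [-1.0, 0.0, -0.0]]
ft_force: [0.1, -0.2, -0.9]
grip_width: 0.0095
the job is handed in; nothing more can be done
None
```

I opened the flap to about 1.6 rad and let go of it. I then drew the ivory plate out of the middle slot, brought it to the small white lamp, and handed the job in at 12 s while still holding it there. The hand-in reported no verdict.

**Last checks**
- **Position:** by depth, the plate's centre is at about (0.572, -0.285, 0.20). That is about 152 mm before the disc, which I fitted at (0.580, -0.438, 0.20). The plate is upright, and the jaw axis matches the fitted light axis.
- **Grip:** the fingers hold it at a 9.5 mm opening. The arm was steady with only about 1 N on the wrist.
- **Inlay side:** I did not see the inlaid face itself. I relied on the given axes (the plate's -y face, turned towards the lamp).
- **Flap and other samples:** the flap was open and the red and green plates were in their slots in the picture taken just after the lift. The flap was hidden from view at the end, so I could not re-check it there. I did not measure the bystanders, but there was no unexpected contact force.

**What failed or disagreed:** my first pinch at the flap's grip closed on nothing. The pictures put the real fingertips about 30 mm short of the reported TCP. I corrected for that in the later grasps, and both then held.

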